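Tip two medicine cartons, push the stamped one into the returns bay

TASK

One of the two identical medicine cartons standing on the cart carries a blue recall stamp on its bottom flap. Without gripping or lifting anything, gently push each carton over backwards with the fingertips, away from the robot, so that both lie on their backs with the bottom flaps facing the robot; then push the stamped carton, lying as it is, straight into the red three-sided returns bay, fully home against its back wall. Leave the other carton where it fell and leave everything else on the cart undisturbed.

Things in the scene. Friction and masses are not known exactly. Their poses are not given: they have to be found in the camera images.
- carton_p: white medicine carton with a red stripe near the top, standing on its end flap: 48 deep (x) x 58 wide (y) x 90 high (z), 0.17 to 0.35 kg, rigid; one of two that look alike. Origin: centre of the bottom flap; at first z is up and x points away from the robot within 0.25 rad. On its back: z is level, away from the robot, x points down, 48 high, 90 long, bottom flap (origin) facing the robot
- carton_q: white medicine carton with a red stripe near the top, standing on its end flap: 48 deep (x) x 58 wide (y) x 90 high (z), 0.17 to 0.35 kg, rigid; one of two that look alike. Origin: centre of the bottom flap; at first z is up and x points away from the robot within 0.25 rad. On its back: z is level, away from the robot, x points down, 48 high, 90 long, bottom flap (origin) facing the robot
- carton_p_mid (a point): carton_p: centre of its volume, 45 from the bottom flap; 45 high standing, 24 high on its back. Pushed along its +x at 70 mm or more up, it tips over its far bottom edge without sliding and past about 0.5 rad falls on its back by itself
- carton_q_mid (a point): carton_q: centre of its volume, 45 from the bottom flap; 45 high standing, 24 high on its back. Pushed along its +x at 70 mm or more up, it tips over its far bottom edge without sliding and past about 0.5 rad falls on its back by itself
- stamp (a point): centre of the dark blue ink stamp, a 32 mm ring with two bars, in the middle of the bottom flap of one of the two cartons (so it coincides with the origin of that carton); hidden while the carton stands. The other bottom flap is plain
- returns_bay: fixed red sheet-metal stop, open to the robot, no floor (white paper). Origin: middle of the space inside, on the worktop; x points to the back wall, y left. Guides at y +-41 (82 apart inside) from x -35 to the back wall's face at x +35; flared in front to y +-53 at x -53. Walls 3 thick, 37 high; feet to y +-60. A carton lying fully home has its middle at x -10
- vial_orange: bystander: small white plastic bottle with orange cap, 30 diameter x 56 high, standing; origin at the centre of its underside
- medicine_cup: bystander: clear medicine cup, 36 diameter x 35 high, standing; origin at the centre of its underside
- oximeter: bystander: blue and white finger pulse oximeter, 34 x 60 x 34 high; origin at the centre of its underside

How it is judged:
On the way, in this order (a step that is already met when the one before it is completed fails the run):
1. both cartons lie on their backs, bottom flaps facing the robot (angle between each of carton_p, carton_q's own x axis and vertical above 2.85 rad), for 0.2 s.
2. the stamped carton is fully home in the returns bay (angle between carton_p's own x axis and vertical above 2.85 rad and x of carton_p_mid in the frame of returns_bay between -0.022 and 0 m and y of carton_p_mid in the frame of returns_bay between -0.018 and 0.018 m and angle between the z axis of carton_p and the x axis of returns_bay, either way round below 0.17 rad), for 0.2 s.
At the end, for the whole second after the job is handed in: The stamped carton rests on its back in the bay: middle within 18 mm of the bay's centre line, at most 12 mm short of fully home, length within 0.17 rad of the bay's axis. The other rests on its back, its middle within 130 mm of where it stood (tipping alone moves it 72 mm) (all of step 2 and angle between carton_q's own x axis and vertical above 2.85 rad and distance of carton_q_mid from where it was at the start of the episode below 0.13 m and linear speed of each of carton_p, carton_q below 0.01 m/s); the robot touches nothing.
It fails at once if a carton is lifted off the worktop (its middle higher than 72 mm; tipping needs at most 59) (height (world z) of any of carton_p_mid, carton_q_mid above 0.072 m).
It fails at once if a carton is gripped or pressed hard by the fingers (over 35 N) on the way, before it is home ((contact force between the fingers and carton_p above 35 N and x of carton_p_mid in the frame of returns_bay below -0.025 m) or contact force between the fingers and carton_q above 35 N).
It fails at once if a bystander is moved by more than 30 mm or tipped (distance of any of vial_orange, medicine_cup, oximeter from where it was at the start of the episode above 0.03 m or angle between any of vial_orange, medicine_cup, oximeter's own z axis and vertical above 0.5 rad).
It also fails if it takes over 61 s, if anything falls off the work surface, if the arm or the gripper's body presses on something with over 40 N, if the wrist force passes 120 N, or if a joint passes its speed limit or range.

ROBOT

A 7-joint arm with a two-finger parallel gripper is mounted at the origin on a cart in front of the work surface, level with it; the furniture and walls round the work are solid. World frame = base frame: x ahead of the robot, y to its left, z up, the work surface at z = 0. Lengths are in m, angles in rad, forces in N, time in s.
With the tool pointing down it reaches from about 0.425 to 0.925 m from the base axis. Payload 6.8 kg.
Tool frame: the origin (TCP) lies at the very end of the fingers, on their centre line; the grasp point (between the pads) lies 19 mm behind it; z points along the fingers, y is the line along which they close (so a half turn about z gives the same grasp; the last joint's range is limited). The gripper opens to 85 mm and grips with 20 to 120 N. Pads are 22 mm wide; open, the fingers measure 114 mm over their backs; the gripper's body (76 mm by 85 mm) begins 54 mm behind the grasp point. The pads swing forward as they close: fully open they stand 13 mm farther back than shut.
Start: joints at [-1.245, 0.477, 0.022, 1.555, -0.011, 1.109, -0.083], TCP at [0.284, 0.612, 0.231] pointing down, gripper open.
Joint ranges: [-2.96, 2.96], [-0.34, 2.1], [-1.41, 1.46], [0.24, 2.44], [-1.37, 4.51], [0.17, 1.92], [-2.96, 2.96]. Speed limits (rad/s): [2.39, 2.39, 3.14, 3.14, 3.14, 3.14, 3.14].

INTERFACE

Orientations are given as a rotation vector (axis times angle).
In Python, from bench import r gives the robot as it stands.
- The arm moves only by the tool play_rows, never from a script. Its argument "targets" is text: rows parted by semicolons, each of 5 numbers parted by spaces: the closure, from -1 (fully open) to 1 (shut), then the shift along the tool's x, y, z in m, then the turn about the tool's z in rad. In form: gripper dx dy dz spin; .... A call has 1 to 8 rows; each row is the pose to reach, as a shift and turn from the pose commanded when the call began, along the tool's axes at that moment; what a row does not reach only later rows make up. A row lasts 1/12 s, in which the tool goes at most 41.7 mm and 7.16 degrees, less where a joint would pass 70% of its speed; a pose out of reach is approached as far as the arm can. A call with a gripper value outside its range is refused whole. The fingers move at their own pace and stop on an object; "squeeze" is the grip in N (left out, the last holds). Time passes only in rows, so rows that repeat a pose let the fingers close. It gives the time, the measured TCP pose, the force, the opening and the grip force at its end, in the units of the state.
- r.get_obs(): the state, without advancing time (a new reading comes with each control period).
- r.grab_frame(name): name is "side" or "top"; returns the picture (420x560x3 uint8, red, green, blue); there is no depth.
- r.camera_info(name): a dict with "fov_y" (degrees; the focal length in pixels is half the picture's height over the tangent of half this angle, whatever the lens; pixels are square), "cx", "cy" (the principal point, pixels), "position" and "rotation" of the camera in the world. Camera axes: x right, y down, z forward; pixel columns grow to the right and rows downward; lengths in m; the calibration is good to about 2 mm. A picture is of the moment at which its call begins. camera_info takes no time and is no camera call.
- r.hand_in(): hands the job in; it is judged then, once.
The state is a dict: "clock": time; "joints": joint angles; "qvel": joint speeds; "tau": joint torques, N m; "tcp_pos": TCP position; "orientation": TCP orientation; "contact_force": force on the tool from outside, world axes, zero at the start; "moment": the same for the moment, N m; "grip_width": finger opening in m; "gripper_force": force on a finger pad.
Only numpy, scipy, OpenCV 4.12 (cv2) and the standard library are available. Lean on these libraries where they do the work, as an engineer would, in place of code of your own. Each camera call takes 0.05 s, during which the arm holds its last target. There are 200 camera calls.

## Working session

There is one attempt and no reset: what is moved stays moved. The work goes in short steps, Python scripts to look and compute and a tool call to move; the robot and the scene stay as the last step left them, time stands still between calls to the robot, and variables do not carry over. Pictures are saved under pics/ and viewed, at most 10 in all, crops included, and the job is handed in when it is done.

Besides the shell and the picture viewer there is one more tool, called after "Call:" in YAML: its name, and indented under it one key for each argument. play_rows: Moves the arm, as the interface text tells. Its arguments: {"type":"object","properties":{"targets":{"type":"string"},"squeeze":{"type":"number"}},"required":["targets"]}

```bash
mkdir -p pics
python3 - <<'E'
from bench import r
import cv2
for n in("side","top"):
    im=r.grab_frame(n); cv2.imwrite(f"pics/{n}0.png",im[:,:,::-1]); 
    print(n,r.camera_info(n))
print(r.get_obs())
E
```

```text
side {'fov_y': 51.009910365485574, 'cx': 280.06154614488577, 'cy': 208.93530701762901, 'position': array([0.41265711, 0.63584836, 0.61849322]), 'rotation': array([-0.23465514,  2.7155015 , -1.4061929 ])}
top {'fov_y': 43.59648873407743, 'cx': 283.1968511665863, 'cy': 211.57902275311773, 'position': array([ 0.43560148, -0.15333984,  1.24910581]), 'rotation': array([-2.15976427,  2.19832995, -0.06509093])}
{'clock': 0.1, 'joints': array([-1.24509604,  0.47769301,  0.02237746,  1.55631493, -0.01150886,
        1.1093231 , -0.0830873 ]), 'qvel': array([-0.00105602, -0.00348154,  0.00168673, -0.00235604,  0.00149291,
        0.00096175,  0.00147652]), 'tau': array([ 4.23426289e-03, -5.97762966e+01,  1.61320265e+00, -2.81955510e+01,
        1.27931644e-02,  5.06142183e-03,  1.08805764e-07]), 'tcp_pos': array([0.28352482, 0.61199379, 0.2304559 ]), 'orientation': array([-6.76035721e-01, -3.06776201e+00,  2.50376147e-03]), 'contact_force': array([-0.35860598, -0.07301796,  0.43154669]), 'moment': array([ 0.01450294,  0.04104911, -0.00932741]), 'gripper_force': 0.0, 'grip_width': 0.08529846015750238}
```

View pics/side0.png

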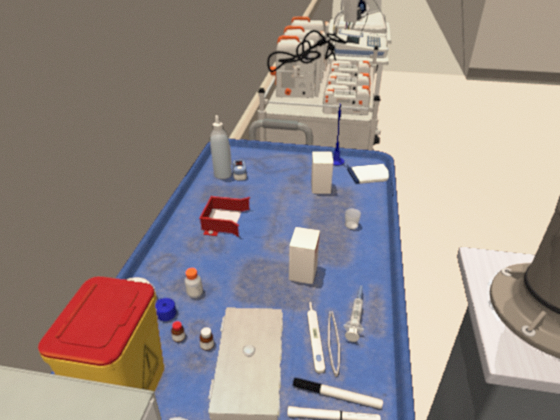

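View pics/top0.png

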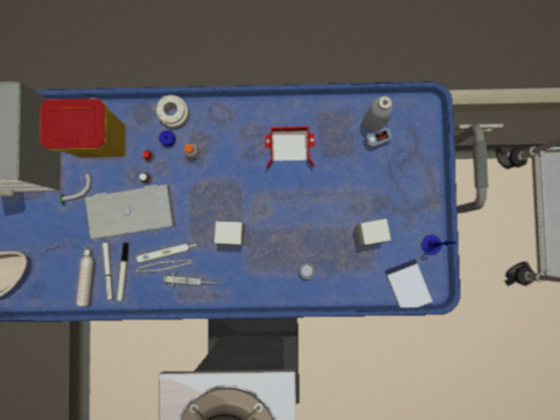

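The side view shows cartons at about (304,256) and (321,172), with the bay at (222,216). In the top view the carton tops are at (228,233) and (374,232), the bay at (290,146), the cup at (306,271), the vial at (190,151) and the oximeter at (378,137).

```bash
cat > h.py <<'E'
import numpy as np, cv2
from bench import r
from scipy.spatial.transform import Rotation as R
def ray(name,uv,z):
    c=r.camera_info(name); f=210/np.tan(np.radians(c['fov_y']/2))
    uv=np.atleast_2d(np.float64(uv)); d=np.c_[(uv[:,0]-c['cx'])/f,(uv[:,1]-c['cy'])/f,np.ones(len(uv))]
    d=d@R.from_rotvec(c['rotation']).as_matrix().T; p=c['position']
    return p+d*((z-p[2])/d[:,2])[:,None]
def proj(name,P):
    c=r.camera_info(name); f=210/np.tan(np.radians(c['fov_y']/2))
    q=(np.atleast_2d(P)-c['position'])@R.from_rotvec(c['rotation']).as_matrix()
    return q[:,:2]/q[:,2:]*f+[c['cx'],c['cy']]
def blobs(mask,box):
    x0,y0,x1,y1=box; m=np.zeros_like(mask); m[y0:y1,x0:x1]=mask[y0:y1,x0:x1]
    n,l,s,c=cv2.connectedComponentsWithStats(m); i=1+np.argmax(s[1:,4]); return (l==i).astype(np.uint8)
def rect(name,m,z):
    c=max(cv2.findContours(m,cv2.RETR_EXTERNAL,cv2.CHAIN_APPROX_NONE)[0],key=cv2.contourArea)
    w=ray(name,c[:,0,:],z)[:,:2]
    return cv2.minAreaRect((w*1000).astype(np.float32))
E
python3 - <<'E'
from h import *
im=cv2.imread('pics/top0.png'); hsv=cv2.cvtColor(im,cv2.COLOR_BGR2HSV)
wh=((hsv[...,1]<70)&(hsv[...,2]>130)).astype(np.uint8)
for b in[(205,210,255,258),(350,208,400,258)]:
    print('carton',rect('top',blobs(wh,b),.09), ray('top',[[b[0],b[1]]],.09))
print('paper',rect('top',blobs(wh,(262,120,320,172)),0))
red=((hsv[...,1]>130)&(hsv[...,2]>60)&((hsv[...,0]<10)|(hsv[...,0]>170))).astype(np.uint8)
print('red',rect('top',blobs(red,(255,120,325,175)),.02))
for n,uv,z in[('cup',(306,271),.035),('vial',(190,150),.056),('oxi',(378,138),.034)]: print(n,ray('top',[uv],z))
for n,b in[('a',(195,200,265,260)),('b',(340,200,410,260)),('bay',(255,115,330,175))]:
    x0,y0,x1,y1=b; c=cv2.resize(im[y0:y1,x0:x1],(266,228),interpolation=cv2.INTER_NEAREST); 
    A=c if n=='a' else np.hstack([A,c])
cv2.imwrite('pics/crop0.png',A)
o=r.get_obs(); print(R.from_rotvec(o['orientation']).as_matrix().round(3))
E
```

```text
carton ((475.9922790527344, -16.2894287109375), (59.81285095214844, 48.62525177001953), 89.00328063964844) [[0.52561473 0.03318311 0.09      ]]
carton ((473.1015319824219, -342.58203125), (52.447940826416016, 60.916473388671875), 7.644260883331299) [[ 0.52420722 -0.28799414  0.09      ]]
paper ((683.4367065429688, -155.7990264892578), (81.9226303100586, 68.17363739013672), 88.88834381103516)
red ((678.5346069335938, -157.0335235595703), (116.18952941894531, 93.41698455810547), 89.15389251708984)
cup [[ 0.38505528 -0.18959977  0.035     ]]
vial [[0.6674407  0.07234665 0.056     ]]
oxi [[ 0.69143313 -0.36418737  0.034     ]]
[[-0.907  0.42  -0.001]
 [ 0.42   0.907 -0.002]
 [-0.    -0.002 -1.   ]]
```

View pics/crop0.png

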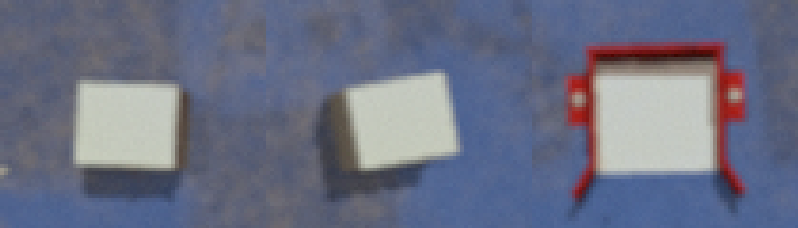

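The carton tops are square to the world for A (0.476,-0.016), with B (0.472,-0.342) turned about +7.6°. The bay opening faces the robot, with its centre near (0.682,-0.156). I'll start moving now.

Call:
play_rows:
  targets: "1 -0.254 -0.226 0.02 -0.433;1 -0.254 -0.226 0.02 -0.433;1 -0.254 -0.226 0.02 -0.433;1 -0.254 -0.226 0.02 -0.433;1 -0.254 -0.226 0.02 -0.433;1 -0.254 -0.226 0.02 -0.433;1 -0.254 -0.226 0.02 -0.433;1 -0.254 -0.226 0.02 -0.433"
  squeeze: 20

```text
clock: 0.77
tcp_pos: [0.4166, 0.3051, 0.2115]
orientation: [-0.001, -3.141, 0.0]
contact_force: [1.4, 0.4, 0.0]
grip_width: 0.0002
gripper_force: 0.0
```

Call:
play_rows:
  targets: "1 -0.012 -0.319 0.0 0;1 -0.012 -0.319 0.0 0;1 -0.012 -0.319 0 0;1 -0.012 -0.319 0 0;1 -0.012 -0.319 0 0;1 -0.012 -0.319 0 0;1 -0.012 -0.319 0 0;1 -0.012 -0.319 0 0"

```text
clock: 1.43
tcp_pos: [0.4272, -0.0157, 0.2117]
orientation: [-0.007, -3.141, 0.001]
contact_force: [0.4, 0.0, 1.0]
grip_width: -0.0002
gripper_force: 0.0
```

Call:
play_rows:
  targets: "1 0 0 0.03 0;1 0 0 0.06 0;1 0 0 0.09 0;1 0 0 0.12 0;1 0 0 0.131 0;1 0 0 0.131 0;1 0 0 0.131 0"

```text
clock: 2.02
tcp_pos: [0.4276, -0.0119, 0.0804]
orientation: [-0.001, -3.14, 0.001]
contact_force: [-0.4, 0.0, 0.5]
grip_width: 0.0
gripper_force: 0.0
```

Call:
play_rows:
  targets: "1 -0.005 -0.003 0 0;1 -0.010 -0.003 0 0;1 -0.014 -0.003 0 0;1 -0.018 -0.003 0 0;1 -0.022 -0.003 0 0;1 -0.026 -0.003 0 0;1 -0.030 -0.003 0 0;1 -0.034 -0.003 0 0"

```text
clock: 2.68
tcp_pos: [0.4626, -0.0147, 0.0808]
orientation: [0.001, 3.141, 0.0]
contact_force: [-0.4, -0.1, 0.7]
grip_width: -0.0001
gripper_force: 0.3
```

Call:
play_rows:
  targets: "1 -0.005 0 0 0;1 -0.010 0 0 0;1 -0.015 0 0 0;1 -0.020 0 0 0;1 -0.025 0 0 0;1 -0.028 0 0 0;1 -0.028 0 0 0;1 -0.028 0 0 0"

```text
clock: 3.35
tcp_pos: [0.4901, -0.0148, 0.0806]
orientation: [-0.001, -3.141, 0.0]
contact_force: [-0.3, -0.1, -0.3]
grip_width: -0.0003
gripper_force: 0.0
```

Run:
```python
from h import *
a=r.grab_frame('side')[:,:,::-1]; b=r.grab_frame('top')[:,:,::-1]
cv2.imwrite('pics/c1.png',np.hstack([cv2.resize(a[150:300,200:400],(400,300)),cv2.resize(b[100:280,180:420],(400,300))]))
```

```text
(no output)
```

View pics/c1.png

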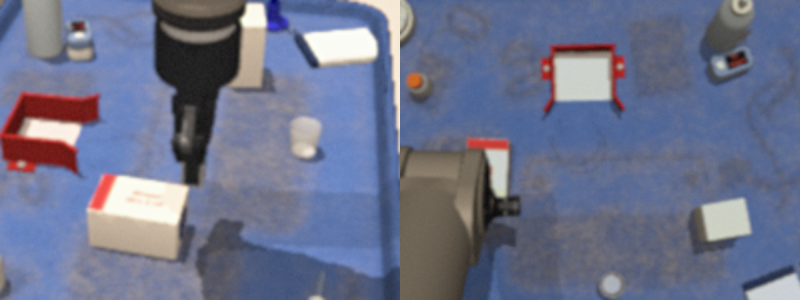

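Carton A lies on its back, at about (138,215) in the left crop. Carton B comes next.

Call:
play_rows:
  targets: "1 0 0 -0.04 0;1 0.03 -0.03 -0.07 0;1 0.05 -0.07 -0.07 0;1 0.065 -0.11 -0.07 0;1 0.065 -0.15 -0.07 0;1 0.065 -0.19 -0.07 0;1 0.065 -0.23 -0.07 0;1 0.065 -0.27 -0.07 0"

```text
clock: 4.12
tcp_pos: [0.4241, -0.2815, 0.151]
orientation: [0.001, 3.141, 0.001]
contact_force: [1.5, -0.1, 0.4]
grip_width: 0.0
gripper_force: 0.0
```

Call:
play_rows:
  targets: "1 0 -0.04 0 -0.07;1 0 -0.063 0 -0.133;1 0 -0.063 0.03 -0.133;1 0 -0.063 0.06 -0.133;1 0 -0.063 0.07 -0.133;1 0 -0.063 0.07 -0.133"

```text
clock: 4.62
tcp_pos: [0.4228, -0.3413, 0.0783]
orientation: [0.207, -3.13, -0.005]
contact_force: [-0.7, 0.1, 0.5]
grip_width: 0.0001
gripper_force: 0.0
```

Run:
```python
from h import *
a=r.grab_frame('side')[:,:,::-1]; cv2.imwrite('pics/s2.png',a)
cv2.imwrite('pics/c2.png',np.hstack([cv2.resize(a[220:290,240:310],(560,560),interpolation=cv2.INTER_CUBIC)]))
```

```text
(no output)
```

View pics/c2.png

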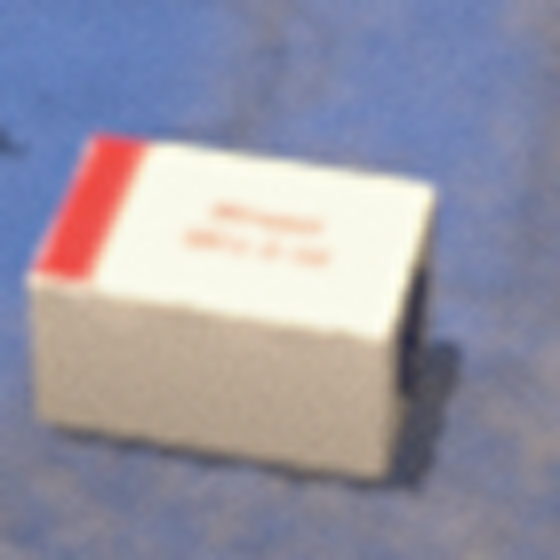

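The far-right flap of A at (415,340) shows dark blue ink, so A looks like the stamped carton. B should turn out plain once it has been pushed over.

Call:
play_rows:
  targets: "1 -0.005 -0.002 0 0;1 -0.010 -0.002 0 0;1 -0.014 -0.002 0 0;1 -0.018 -0.002 0 0;1 -0.022 -0.002 0 0;1 -0.026 -0.002 0 0;1 -0.030 -0.002 0 0;1 -0.034 -0.002 0 0"

```text
clock: 5.33
tcp_pos: [0.4593, -0.3402, 0.0808]
orientation: [-0.208, 3.135, -0.0]
contact_force: [-0.2, 0.3, 0.1]
grip_width: -0.0003
gripper_force: 0.3
```

Call:
play_rows:
  targets: "1 -0.005 0 0 0;1 -0.010 0 0 0;1 -0.015 0 0 0;1 -0.020 0 0 0;1 -0.025 0 0 0;1 -0.030 0 0 0;1 -0.030 0 0 0;1 -0.030 0 0 0"

```text
clock: 6.0
tcp_pos: [0.4888, -0.3362, 0.0806]
orientation: [0.208, -3.135, -0.0]
contact_force: [-0.2, 0.2, -0.4]
grip_width: -0.0002
gripper_force: 0.0
```

Run:
```python
from h import *
a=r.grab_frame('side')[:,:,::-1]; b=r.grab_frame('top')[:,:,::-1]; cv2.imwrite('pics/t3.png',b)
cv2.imwrite('pics/c3.png',np.hstack([cv2.resize(a[120:220,250:350],(400,400),interpolation=cv2.INTER_CUBIC),cv2.resize(b[120:280,200:420],(400,400))]))
hsv=cv2.cvtColor(np.ascontiguousarray(b),cv2.COLOR_BGR2HSV)
wh=(((hsv[...,1]<70)&(hsv[...,2]>130))|((hsv[...,1]>100)&(hsv[...,2]>100)&((hsv[...,0]<10)|(hsv[...,0]>170)))).astype(np.uint8)
m=blobs(wh,(205,170,265,260)); print('A',rect('top',m,.048), r.get_obs()['tcp_pos'])
```

```text
A ((550.0399780273438, -4.353359222412109), (93.29308319091797, 97.23958587646484), 86.71935272216797) [ 0.4881063  -0.33646679  0.08064389]
```

View pics/c3.png

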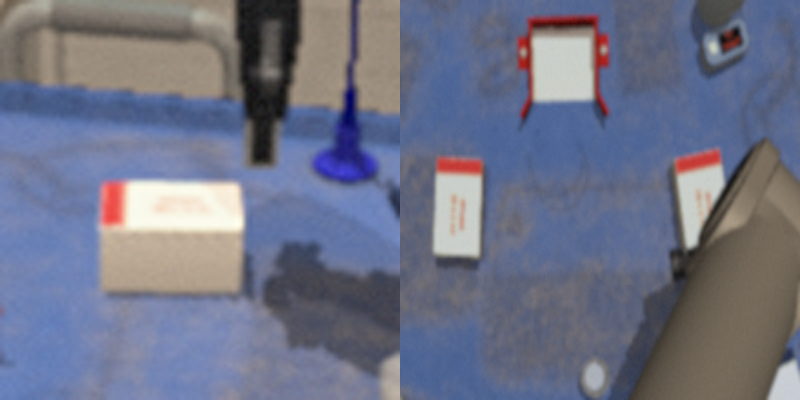

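Both cartons are down, and no ink shows on B. In the earlier view the ink in the middle of A's flap was clear. Next I'll measure A precisely.

```bash
cat >> h.py <<'E'
def carton(box):
    b=np.ascontiguousarray(r.grab_frame('top')[:,:,::-1])
    hsv=cv2.cvtColor(b,cv2.COLOR_BGR2HSV)
    m=(((hsv[...,1]<70)&(hsv[...,2]>150))|((hsv[...,1]>100)&(hsv[...,2]>100)&((hsv[...,0]<10)|(hsv[...,0]>170)))).astype(np.uint8)
    m=cv2.morphologyEx(m,cv2.MORPH_OPEN,np.ones((5,5),np.uint8))
    return rect('top',blobs(m,box),.048)
E
python3 - <<'E'
from h import *
print('A',carton((205,170,260,240)))
print(r.get_obs()['joints'])
E
```

```text
A ((545.5814208984375, -20.54290199279785), (58.78089141845703, 88.36621856689453), 86.66072082519531)
[ 0.25014696  0.54392513  0.32888294  1.89521874 -0.24963278  0.7424906
  2.42250714]
```

Call:
play_rows:
  targets: "1 0 0 -0.04 0;1 0 0 -0.08 0.12;1 -0.011 0.038 -0.08 0.24;1 -0.022 0.076 -0.08 0.36;1 -0.033 0.115 -0.08 0.48;1 -0.044 0.154 -0.08 0.6;1 -0.055 0.192 -0.08 0.72;1 -0.066 0.231 -0.08 0.84"

```text
clock: 6.82
tcp_pos: [0.5228, -0.1006, 0.1609]
orientation: [1.085, 2.948, 0.001]
contact_force: [0.3, -0.1, 0.1]
grip_width: 0.0003
gripper_force: 0.0
```

```bash
cat >> h.py <<'E'
def delta(x,y,z,head):
    o=r.get_obs(); M=R.from_rotvec(o['orientation']).as_matrix()
    h=np.arctan2(M[1,0],M[0,0]); d=M.T@(np.array([x,y,z])-o['tcp_pos'])
    s=(h-np.radians(head)+np.pi)%(2*np.pi)-np.pi
    print('delta',d.round(4),'spin',round(s,3),'head',np.degrees(h).round(2),'at',o['tcp_pos'].round(4),'q7',o['joints'][6].round(2))
E
python3 -c "
from h import *
delta(.546,.05,.16,89)"
```

```text
delta [0.0799 0.1297 0.001 ] spin 0.883 head 139.59 at [ 0.5228 -0.1006  0.1609] q7 1.18
```

Call:
play_rows:
  targets: "0 0.02 0.03 0 0.12;0 0.04 0.06 0 0.24;0 0.06 0.09 0 0.36;0 0.075 0.12 0 0.48;0 0.08 0.13 0 0.6;0 0.08 0.13 0 0.72;0 0.08 0.13 0 0.84;0 0.08 0.13 0 0.883"

```text
clock: 7.48
tcp_pos: [0.5451, 0.0492, 0.1606]
orientation: [-2.239, -2.203, 0.001]
contact_force: [-0.1, 0.1, -0.7]
grip_width: 0.0426
gripper_force: 0.0
```

Call:
play_rows:
  targets: "0 0 0 0.03 0;0 0 0 0.06 0;0 0 0 0.09 0;0 0 0 0.12 0;0 0 0 0.14 0;0 0 0 0.146 0;0 0 0 0.146 0;0 0 0 0.146 0"

```text
clock: 8.15
tcp_pos: [0.5459, 0.0485, 0.0154]
orientation: [2.234, 2.208, 0.001]
contact_force: [0.5, -0.5, 1.0]
grip_width: 0.0426
gripper_force: 0.0
```

```bash
python3 -c "
from h import *
delta(.546,-.11,.015,89)"
```

```text
delta [-0.1585  0.0019  0.0005] spin 0.006 head 89.34 at [0.5459 0.0485 0.0154] q7 0.3
```

Call:
play_rows:
  targets: "0 -0.01 0 0 0;0 -0.02 0 0 0;0 -0.025 0 0 0;0 -0.03 0 0 0;0 -0.036 0 0 0;0 -0.042 0 0 0;0 -0.048 0 0 0;0 -0.054 0 0 0"

```text
clock: 8.82
tcp_pos: [0.5451, -0.0054, 0.0148]
orientation: [-2.233, -2.21, -0.001]
contact_force: [-0.6, 3.6, 1.6]
grip_width: 0.0428
gripper_force: 1.2
```

Call:
play_rows:
  targets: "0 -0.006 0 0 0;0 -0.012 0 0 0;0 -0.018 0 0 0;0 -0.024 0 0 0;0 -0.030 0 0 0;0 -0.036 0 0 0;0 -0.042 0 0 0;0 -0.048 0 0 0"

```text
clock: 9.48
tcp_pos: [0.5443, -0.0538, 0.0147]
orientation: [-2.233, -2.209, -0.0]
contact_force: [0.2, 2.0, 1.8]
grip_width: 0.0426
gripper_force: 1.2
```

Call:
play_rows:
  targets: "0 -0.006 0 0 0;0 -0.012 0 0 0;0 -0.018 0 0 0;0 -0.024 0 0 0;0 -0.030 0 0 0;0 -0.035 0 0 0;0 -0.039 0 0 0;0 -0.041 0 0 0"

```text
clock: 10.15
tcp_pos: [0.5437, -0.0951, 0.0147]
orientation: [2.234, 2.208, -0.001]
contact_force: [-0.5, 2.3, 2.3]
grip_width: 0.0427
gripper_force: 1.2
```

```bash
python3 -c "
from h import *
b=r.grab_frame('top')[:,:,::-1]; cv2.imwrite('pics/c4.png',cv2.resize(b[110:290,190:430],(720,540)))
delta(.546,-.113,.015,89)
print(carton((250,175,330,240)))"
```

```text
delta [-0.0176  0.0025 -0.0003] spin 0.005 head 89.31 at [ 0.5437 -0.0953  0.0147] q7 0.54
((544.1290283203125, -140.80841064453125), (43.571041107177734, 87.59949493408203), 88.9353256225586)
```

View pics/c4.png

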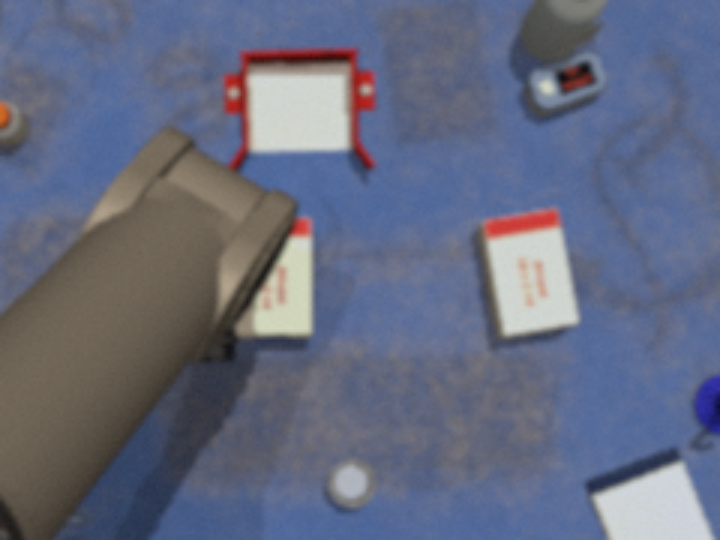

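The carton is square to the bay, partly hidden by the arm, with its right edge at y≈-0.163, so its middle is near -0.134. It needs another 20 mm. After that I'll back off, lift, and look.

Call:
play_rows:
  targets: "0 -0.005 0 0 0;0 -0.010 0 0 0;0 -0.014 0 0 0;0 -0.018 0 0 0;0 -0.020 0 0 0;0 -0.020 0 0 0;0 0.0 0 0 0;0 0.02 0 0 0"

```text
clock: 10.92
tcp_pos: [0.5441, -0.0756, 0.015]
orientation: [2.236, 2.205, -0.001]
contact_force: [-0.1, 0.6, -1.4]
grip_width: 0.0426
gripper_force: 0.0
```

Call:
play_rows:
  targets: "0 0 0 -0.04 0;0 0 0 -0.08 0;0 0.03 -0.03 -0.12 -0.12;0 0.06 -0.06 -0.12 -0.24;0 0.09 -0.09 -0.12 -0.36;0 0.09 -0.1 -0.12 -0.48;0 0.09 -0.1 -0.12 -0.6;0 0.09 -0.1 -0.12 -0.72"

```text
clock: 11.58
tcp_pos: [0.4438, 0.0181, 0.135]
orientation: [-1.3, -2.86, -0.002]
contact_force: [0.2, -0.4, -0.2]
grip_width: 0.0427
gripper_force: 0.0
```

```bash
python3 -c "
from h import *
delta(.46,-.153,.135,179)
print(carton((250,175,340,240)))"
```

```text
delta [-0.1395 -0.1004 -0.0002] spin -0.836 head 131.12 at [0.4438 0.0181 0.135 ] q7 0.75
((543.887939453125, -154.55145263671875), (57.505680084228516, 87.6176528930664), 88.97303009033203)
```

Call:
play_rows:
  targets: "0.4 -0.03 -0.02 0 -0.12;0.4 -0.06 -0.04 0 -0.24;0.4 -0.09 -0.06 0 -0.36;0.4 -0.115 -0.08 0 -0.48;0.4 -0.136 -0.104 0 -0.6;0.4 -0.136 -0.104 0 -0.72;0.4 -0.136 -0.104 0 -0.836;0.4 -0.136 -0.104 0 -0.836"

```text
clock: 12.3
tcp_pos: [0.4545, -0.1557, 0.1347]
orientation: [0.04, 3.141, -0.001]
contact_force: [-0.1, 0.7, -0.6]
grip_width: 0.0259
gripper_force: 0.0
```

Call:
play_rows:
  targets: "0.4 0 0 0.03 0;0.4 0 0 0.06 0;0.4 0 0 0.09 0;0.4 0 0 0.11 0;0.4 0 0 0.12 0;0.4 0 0 0.12 0"

```text
clock: 12.8
tcp_pos: [0.4533, -0.1542, 0.013]
orientation: [-0.044, -3.138, -0.0]
contact_force: [0.2, -0.0, -0.1]
grip_width: 0.0257
gripper_force: 0.0
```

```bash
python3 -c "
from h import *
delta(.488,-.1545,.015,179)"
```

```text
delta [-0.0347  0.0007 -0.0022] spin -0.011 head 178.39 at [ 0.4533 -0.1542  0.013 ] q7 2.04
```

Call:
play_rows:
  targets: "0.4 -0.01 0 0 -0.011;0.4 -0.02 0 0 -0.011;0.4 -0.028 0 0 -0.011;0.4 -0.033 0 0 -0.011;0.4 -0.039 0 0 -0.011;0.4 -0.045 0 0 -0.011;0.4 -0.051 0 0 -0.011;0.4 -0.057 0 0 -0.011"

```text
clock: 13.47
tcp_pos: [0.5119, -0.1555, 0.0148]
orientation: [-0.023, -3.141, -0.0]
contact_force: [-1.2, 0.3, 1.1]
grip_width: 0.0256
gripper_force: 1.2
```

Call:
play_rows:
  targets: "0.4 -0.006 0 0 0;0.4 -0.012 0 0 0;0.4 -0.018 0 0 0;0.4 -0.024 0 0 0;0.4 -0.030 0 0 0;0.4 -0.035 0 0 0;0.4 -0.039 0 0 0;0.4 -0.041 0 0 0"

```text
clock: 14.13
tcp_pos: [0.5535, -0.156, 0.0147]
orientation: [0.023, 3.141, -0.0]
contact_force: [-2.4, 0.8, 1.9]
grip_width: 0.0258
gripper_force: 1.3
```

```bash
python3 -c "
from h import *
a=r.grab_frame('side')[:,:,::-1];b=r.grab_frame('top')[:,:,::-1]; cv2.imwrite('pics/c5.png',np.hstack([cv2.resize(a[170:270,180:314],(400,300)),cv2.resize(b[115:235,210:370],(400,300))]))
delta(.612,-.1555,.015,179)"
```

```text
delta [-0.0584  0.0014 -0.0002] spin 0.003 head 179.18 at [ 0.5536 -0.156   0.0148] q7 2.0
```

View pics/c5.png

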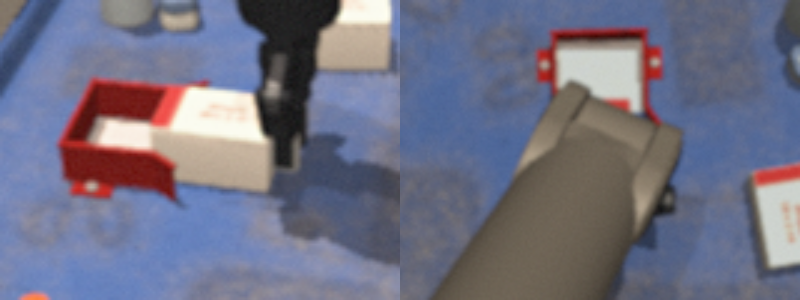

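The carton is entering between the guides, its striped end at (610,105). I'll push on and then creep until it meets the back wall.

Call:
play_rows:
  targets: "0.4 -0.006 0 0 0;0.4 -0.012 0 0 0;0.4 -0.018 0 0 0;0.4 -0.024 0 0 0;0.4 -0.030 0 0 0;0.4 -0.036 0 0 0;0.4 -0.042 0 0 0;0.4 -0.048 0 0 0"

```text
clock: 14.9
tcp_pos: [0.6013, -0.1568, 0.0147]
orientation: [-0.023, -3.141, -0.0]
contact_force: [-2.0, 0.1, 0.1]
grip_width: 0.0258
gripper_force: 0.9
```

Call:
play_rows:
  targets: "0.4 -0.002 0 0 0;0.4 -0.004 0 0 0;0.4 -0.006 0 0 0;0.4 -0.008 0 0 0;0.4 -0.010 0 0 0;0.4 -0.010 0 0 0"

```text
clock: 15.4
tcp_pos: [0.6113, -0.1569, 0.0147]
orientation: [0.023, 3.141, -0.0]
contact_force: [-0.6, 0.6, -0.3]
grip_width: 0.0255
gripper_force: 0.1
```

Call:
play_rows:
  targets: "0.4 -0.001 0 0 0;0.4 -0.002 0 0 0;0.4 -0.003 0 0 0;0.4 -0.004 0 0 0"

```text
clock: 15.73
tcp_pos: [0.6147, -0.157, 0.0147]
orientation: [-0.023, -3.141, -0.0]
contact_force: [-1.9, -0.2, 1.6]
grip_width: 0.0256
gripper_force: 1.1
```

Call:
play_rows:
  targets: "0.4 -0.001 0 0 0;0.4 -0.002 0 0 0;0.4 -0.003 0 0 0;0.4 -0.003 0 0 0"

```text
clock: 16.07
tcp_pos: [0.6172, -0.1571, 0.0146]
orientation: [-0.023, -3.14, -0.0]
contact_force: [-4.7, 1.1, 1.3]
grip_width: 0.0257
gripper_force: 2.1
```

Call:
play_rows:
  targets: "0.4 -0.001 0 0 0;0.4 -0.002 0 0 0;0.4 -0.002 0 0 0"

```text
clock: 16.32
tcp_pos: [0.6172, -0.1571, 0.0144]
orientation: [-0.024, -3.137, -0.001]
contact_force: [-9.0, 0.2, 6.8]
grip_width: 0.0255
gripper_force: 4.7
```

The arm stalled at x=0.617 with the force rising, as predicted for home. I'll back off and verify.

Call:
play_rows:
  targets: "0.4 0.01 0 0 0;0.4 0.04 0 0 0;0.4 0.07 0 0 0;0.4 0.07 0 -0.04 0;0.4 0.07 0 -0.08 0;0.4 0.08 0.04 -0.12 0;0.4 0.09 0.08 -0.14 0;0.4 0.1 0.12 -0.14 0"

```text
clock: 16.98
tcp_pos: [0.528, -0.0527, 0.1558]
orientation: [0.029, 3.132, 0.0]
contact_force: [1.4, 1.0, -0.3]
grip_width: 0.0256
gripper_force: 0.0
```

Call:
play_rows:
  targets: "0.4 0.02 0.04 0 0;0.4 0.03 0.08 0 0;0.4 0.03 0.12 0 0;0.4 0.03 0.12 0 0;0.4 0.03 0.12 0 0"

```text
clock: 17.4
tcp_pos: [0.4975, 0.0719, 0.1522]
orientation: [0.013, 3.139, 0.003]
contact_force: [0.6, -0.4, -0.5]
grip_width: 0.0257
gripper_force: 0.0
```

```bash
python3 -c "
from h import *
a=r.grab_frame('side')[:,:,::-1];b=r.grab_frame('top')[:,:,::-1]; cv2.imwrite('pics/c6.png',np.hstack([cv2.resize(a[120:280,150:363],(400,300)),cv2.resize(b[100:265,200:420],(400,300))]))
print(r.get_obs()['clock'],r.get_obs()['contact_force'])
print('B',carton((340,170,400,240)))
hsv=cv2.cvtColor(np.ascontiguousarray(b),cv2.COLOR_BGR2HSV)
m=((hsv[...,1]<70)&(hsv[...,2]>150)).astype(np.uint8)
print('A white',rect('top',blobs(m,(255,125,325,190)),.048))"
```

```text
17.5 [ 0.09982836 -0.0311196   0.47222258]
B ((544.5902099609375, -331.6159362792969), (89.03233337402344, 60.376529693603516), 7.886533260345459)
A white ((666.9000244140625, -155.54843139648438), (78.77476501464844, 74.86219787597656), 88.85038757324219)
```

View pics/c6.png

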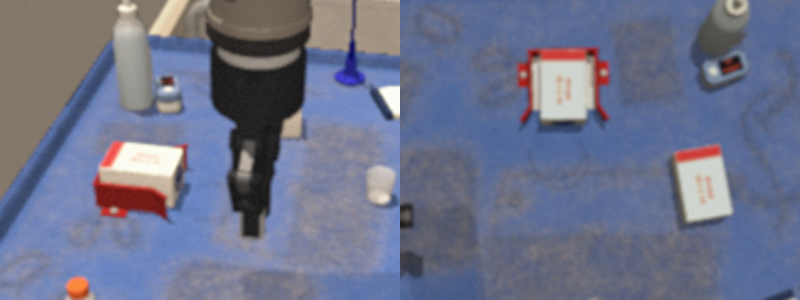

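The stamped carton is fully home and roughly centred, with the blue stamp visible at (178,183) in the left crop. B lies where it fell, and the bystanders look unmoved.

```bash
python3 -c "
from bench import r
print(r.hand_in())"
```

```text
the job is handed in; nothing more can be done
None
```

I handed the job in at 17.5 s: both cartons lie on their backs, the stamped one is against the returns bay's back wall, and the other is where it fell; the hand-in call gave no verdict.

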